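Unlatch the clipper box and hold its lid up

ROBOT

A 6-joint arm with a two-finger parallel gripper is mounted at the origin on the work surface. World frame = base frame: x ahead of the robot, y to its left, z up, the work surface at z = 0. Lengths are in m, angles in rad, forces in N, time in s.
With the tool pointing down it reaches from about 0.35 to 0.85 m from the base axis. Payload 8.1 kg.
Tool frame: the origin (TCP) lies on the centre line of the jaws, within the pads' length; the fingertips stand 17 mm ahead of it and the grasp point (between the pads) lies 2 mm behind it; z points along the fingers, y is the line along which they close (so a half turn about z gives the same grasp; the last joint's range is limited). The gripper opens to 93 mm and grips with 3 to 60 N. Pads are 15 mm wide; open, the fingers measure 128 mm over their backs; the gripper's body (75 mm by 188 mm) begins 65 mm behind the grasp point.
Start: joints at [-1.336, 0.13, 1.488, -0, 1.523, -0.085], TCP at [0.189, -0.57, 0.236] pointing down, gripper open.
Joint ranges: [-2.96, 2.96], [-0.89, 2.26], [0.02, 2.5], [-1.34, 4.48], [0, 2.73], [-2.66, 2.66]. Speed limits (rad/s): [2.39, 2.39, 2.79, 3.14, 3.14, 3.14].

INTERFACE

Orientations are given as a rotation vector (axis times angle).
In Python, from plant import status, eyes, robot gives the robot as it stands. The module is installed in compiled form; this text tells all that it offers.
- The arm moves only by the tool servo_tool, never from a script. Its argument "plan" is text: rows parted by semicolons, each of 4 numbers parted by spaces: the shift along the tool's x, y, z in m, then the turn about the tool's z in degrees. A call has 1 to 12 rows; each row is the pose to reach, as a shift and turn from the pose commanded when the call began, along the tool's axes at that moment; what a row does not reach only later rows make up. A row lasts 1/12 s, in which the tool goes at most 41.7 mm and 7.16 degrees, less where a joint would pass 70% of its speed; a pose out of reach is approached as far as the arm can. A call with a gripper value outside its range is refused whole. "grip" is the closure, from -1 (fully open) to 1 (shut), set as the call begins (left out, the last holds). The fingers move at their own pace and stop on an object; "grip_force" is the grip in N (left out, the last holds). Time passes only in rows, so rows that repeat a pose let the fingers close. It gives the time, the measured TCP pose, the force, the opening and the grip force at its end, in the units of the state.
- status.read_state(): the state, without advancing time (a new reading comes with each control period).
- eyes.read_camera(name): name is "scene" or "top"; returns a dict with "image" (400x640x3 uint8, blue, green, red), "fovy" (degrees; the focal length in pixels is half the picture's height over the tangent of half this angle, whatever the lens; pixels are square), "cx", "cy" (the principal point, pixels), "world_from_camera" (4x4, takes a point from camera to world coordinates). Camera axes: x right, y down, z forward; pixel columns grow to the right and rows downward; lengths in m; the calibration is good to about 2 mm. A picture is of the moment at which its call begins. There is no depth.
- robot.close_job(): hands the job in; it is judged then, once.
The state is a dict: "t": time; "q": joint angles; "dq": joint speeds; "joint_torque": joint torques, N m; "tool_pos": TCP position; "orientation": TCP orientation; "force": force on the tool from outside, world axes, zero at the start; "wrist_torque": the same for the moment, N m; "opening": finger opening in m; "gripper_force": force on a finger pad.
Only numpy, scipy, OpenCV 4.12 (cv2) and the standard library are available. Lean on these libraries where they do the work, as an engineer would, in place of code of your own. Each camera call takes 0.05 s, during which the arm holds its last target. There are 200 camera calls.

TASK

Unlatch the grey carpet-clipper box: twist the orange wing knob clockwise (seen from above) all the way to its stop, so that the blue lid pops ajar, then let go of the knob so that it springs back. Then lift the lid by its red tab to 50 degrees open, in line with the yellow marker rods on the box's sides, and finish still holding it there steadily with the gripper so a colleague can reach the clippers; the lid springs down if let go. Leave the bottle, the jar and the tape roll where they are.

Things in the scene. Friction and masses are not known exactly. Their poses are not given: they have to be found in the camera images.
- case: fixed grey open box, 170 mm deep (x) by 270 wide (y) by 85 high, yaw within 0.3 rad; origin: centre of underside; x level from the front (robot's side) to the hinge, y along the hinge to the left, z up. A black block (65 x 60 mm, 88 high) in front, centred at (-117, -75) mm, carries the knob. Yellow look-only rods on both sides slope from the hinge towards the front at 50 degrees
- lid_hinge (a joint): opening angle of the lid in rad: 0 closed, grows as the front edge rises, 0.873 is 50 degrees, stop at 1.6. Latched it reads about 0.01. Once unlatched a spring in the hinge pops it ajar to 0.1 to 0.3 and always brings it back there: at 50 degrees about 4 N at the tab, square to the lid, are needed to hold it
- lid: the blue lid plate, 170 x 270 x 8 mm, about 0.3 kg, with the red tab; origin on the hinge axis at mid-width (85 mm behind the case's centre, 89 mm above the bench), x axis in the plate's plane pointing from the front edge to the hinge, y along the hinge, z out of the plate's top
- tab_grip (a point): grip point on the red tab, a bar 16 mm wide (y) by 16 thick (z) that sticks out 50 mm to -x from the lid's front edge: mid-section, 30 mm out from the edge, 200 mm from the hinge axis, 55 mm left of mid-width. Axes as the lid's. Pinched on its sides along y from above, it can pivot between the pads as the lid swings
- hinge_point (a point): point on the hinge axis straight behind the tab (in the plane in which the tab swings), 89 mm above the bench; fixed, axes as the case's
- latch_spindle (a joint): turn of the knob in rad: 0 at rest (latched), grows clockwise seen from above, stop at 1.2. A spring turns it back when released (about 0.1 N m at the stop). The lid comes free at about 0.9
- knob: the knob: orange upright wing 42 mm long (x), 11 thick (y), 42 high, on a black disc 42 mm across; below, a steel latch tongue (52 mm from the axis) reaches over the lid's front edge. Turns about its vertical z axis; origin on that axis, 88 mm above the bench; x along wing and tongue (towards the hinge at rest)
- knob_grip (a point): on the knob's axis, at the height to grip the wing (155 mm above the bench; the wing's underside is at 127 mm, its top at 169 mm); axes as the knob's. The grip closes across the wing, along y
- bottle: loose white bottle with a blue cap, 56 mm across, 150 mm high, beside the box; origin at the centre of its underside
- jar: loose amber jar with a black lid, 68 mm across, 80 mm high, beside the box; origin at the centre of its underside
- tape: loose green ring (tape roll), 90 mm across, 24 mm high, lying in front of the box to its left; origin at the centre of its underside
Mind the look-alikes: they are no part of the job. There is more than one size of the bottle; the one meant has the size given above.

How it is judged:
By the outcome, as a careful person would: the job done as asked, in the order asked, and still so for the second after the job is handed in, while the arm keeps its last pose, push and grip.
It also fails if it takes over 51 s, if anything falls off the work surface, if the arm or the gripper's body presses on something with over 40 N, if the wrist force passes 120 N, or if a joint passes its speed limit or range.

## Working session

There is one attempt and no reset: what is moved stays moved. The work goes in short steps, Python scripts to look and compute and a tool call to move; the robot and the scene stay as the last step left them, time stands still between calls to the robot, and variables do not carry over. Pictures are saved under pics/ and viewed, at most 10 in all, crops included, and the job is handed in when it is done.

Besides the shell and the picture viewer there is one more tool, called as name(argument=value, ...) on one line, values as JSON. servo_tool: Moves the arm, as the interface text tells. Its arguments: {"type":"object","properties":{"plan":{"type":"string"},"grip":{"type":"number"},"grip_force":{"type":"number"}},"required":["plan"]}

```bash
mkdir -p pics; ls
cat > h.py <<'E'
import numpy as np, cv2
from plant import status, eyes, robot
def cam(n):
    c=eyes.read_camera(n); im=np.array(c["image"]); f=im.shape[0]/2/np.tan(np.radians(c["fovy"])/2)
    return im,f,c["cx"],c["cy"],np.array(c["world_from_camera"])
def ray(C,u,v):
    im,f,cx,cy,T=C; d=T[:3,:3]@np.array([(u-cx)/f,(v-cy)/f,1.]); return T[:3,3],d/np.linalg.norm(d)
def onz(C,u,v,z):
    o,d=ray(C,u,v); return o+d*(z-o[2])/d[2]
def tri(C1,p1,C2,p2):
    o,d=ray(C1,*p1); o2,d2=ray(C2,*p2)
    s=np.linalg.lstsq(np.c_[d,-d2],o2-o,rcond=None)[0]; a=o+s[0]*d;b=o2+s[1]*d2
    return (a+b)/2,np.linalg.norm(a-b)
def proj(C,p):
    im,f,cx,cy,T=C; q=T[:3,:3].T@(np.asarray(p)-T[:3,3]); return np.array([cx+f*q[0]/q[2],cy+f*q[1]/q[2]])
E
python3 - <<'E'
from h import *
for n in("scene","top"):
    C=cam(n); cv2.imwrite(f"pics/{n}0.png",C[0]); print(n,C[1:4],C[4].round(3).tolist())
s=status.read_state(); print({k:np.round(v,4).tolist() for k,v in s.items()})
E
```

```text
pics
scene (np.float64(488.4986324606083), 324.1683476760839, 199.48298316187208) [[0.782, 0.542, -0.31, 0.88], [0.624, -0.673, 0.398, -0.38], [0.007, -0.504, -0.864, 1.007], [0.0, 0.0, 0.0, 1.0]]
top (np.float64(494.79044353441657), 327.2360570523826, 204.29278147185715) [[0.021, -0.986, 0.166, 0.381], [-1.0, -0.019, 0.014, 0.025], [-0.011, -0.166, -0.986, 1.204], [0.0, 0.0, 0.0, 1.0]]
{'t': 0.1, 'q': [-1.3364, 0.1311, 1.4892, -0.0, 1.523, -0.0854], 'dq': [0.0001, -0.0013, -0.0038, 0.0001, 0.0012, -0.0009], 'joint_torque': [0.0012, -56.1346, -49.3091, 0.077, 0.0292, -0.0001], 'tool_pos': [0.1885, -0.5691, 0.2347], 'orientation': [-3.0998, -0.4999, 0.0002], 'force': [0.2985, 0.015, -0.2467], 'wrist_torque': [0.021, -0.0024, -0.0107], 'gripper_force': 0.0, 'opening': 0.093}
```

View pics/scene0.png

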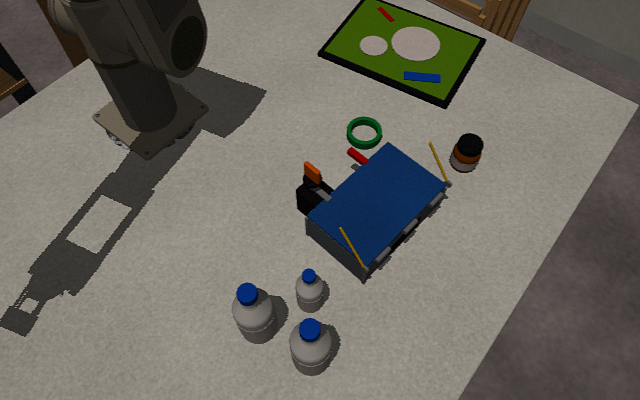

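View pics/top0.png

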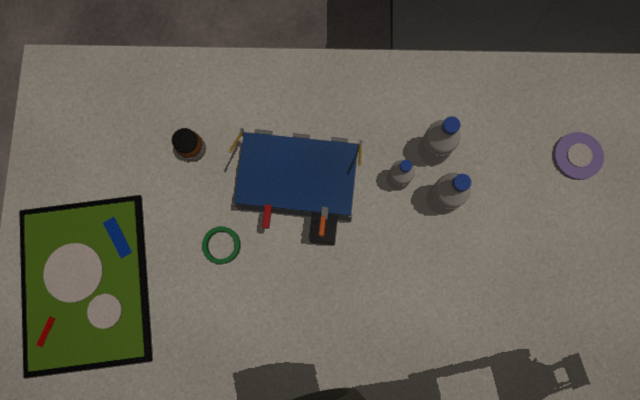

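The scene view (from the far side) shows the blue lid at about (375,205), orange wing (312,172) and red tab (357,157). In the top view they are the lid (297,175), wing (323,222) and tab (267,217). The bottles stand right of the box (robot's right), the jar and tape to its left.

```bash
cat >> h.py <<'E'
def mask(C,col,box):
    hsv=cv2.cvtColor(C[0],cv2.COLOR_BGR2HSV); H,S,V=cv2.split(hsv)
    r={'orange':(H>=6)&(H<=17)&(S>150)&(V>80),'red':((H<5)|(H>174))&(S>150)&(V>60),'blue':(H>100)&(H<125)&(S>140)&(V>40),'yellow':(H>=18)&(H<=32)&(S>120)&(V>90)}[col]
    m=np.zeros(H.shape,np.uint8); x0,y0,x1,y1=box; m[y0:y1,x0:x1]=r[y0:y1,x0:x1]*255
    return m
def big(m):
    c=max(cv2.findContours(m,0,2)[0],key=cv2.contourArea); return c
E
python3 - <<'E'
from h import *
S=cam("scene");T=cam("top")
B={'S':(280,130,460,290),'T':(220,120,380,260)}
for col in('orange','red','blue'):
    for n,C in(('S',S),('T',T)):
        c=big(mask(C,col,B[n])); 
        M=cv2.moments(c); r=cv2.minAreaRect(c)
        print(col,n,cv2.contourArea(c),np.round([M['m10']/M['m00'],M['m01']/M['m00']],1),cv2.boxPoints(r).round(1).tolist())
        if col=='blue': print(cv2.approxPolyDP(cv2.convexHull(c),5,True)[:,0].tolist())
        if col!='blue': print(c[:,0].tolist())
a=[cv2.resize(S[0][130:230,280:400],None,fx=4,fy=4,interpolation=2),cv2.resize(T[0][195:255,240:360],None,fx=4,fy=4,interpolation=2)]
cv2.imwrite("pics/z.png",cv2.resize(np.vstack(a),None,fx=.93,fy=.93))
E
```

```text
orange S 129.0 [310.6 169.3] [[299.20001220703125, 168.6999969482422], [306.3999938964844, 160.10000610351562], [320.29998779296875, 171.8000030517578], [313.20001220703125, 180.3000030517578]]
[[306, 161], [304, 163], [304, 164], [305, 165], [304, 166], [304, 169], [305, 170], [304, 171], [305, 170], [306, 171], [307, 171], [308, 172], [308, 176], [309, 176], [310, 177], [311, 176], [311, 175], [312, 174], [313, 175], [313, 176], [314, 176], [315, 175], [316, 176], [316, 177], [316, 176], [315, 175], [316, 174], [318, 174], [319, 173], [319, 171], [317, 169], [316, 169], [311, 164], [310, 164], [307, 161]]
orange T 72.0 [321.9 226.1] [[318.5, 234.8000030517578], [320.6000061035156, 215.6999969482422], [325.5, 216.3000030517578], [323.3999938964844, 235.39999389648438]]
[[323, 216], [322, 217], [321, 217], [321, 220], [320, 221], [320, 229], [319, 230], [319, 234], [320, 235], [323, 235], [323, 231], [324, 230], [324, 222], [325, 221], [324, 220], [325, 219], [324, 218], [324, 217]]
red S 125.5 [357.  155.4] [[345.5, 152.39999389648438], [350.20001220703125, 146.10000610351562], [368
[... 722 characters left out ...]
998779296875, 205.1999969482422], [268.70001220703125, 227.6999969482422]]
[[265, 205], [265, 206], [264, 207], [264, 216], [263, 217], [263, 223], [262, 224], [262, 226], [263, 227], [267, 227], [268, 226], [268, 221], [269, 220], [269, 214], [270, 213], [270, 209], [271, 208], [271, 207], [270, 206], [270, 205]]
blue S 8098.5 [376.8 201.9] [[306.0, 215.0], [391.0, 130.0], [446.5, 185.5], [361.5, 270.5]]
[[388, 142], [445, 185], [365, 265], [307, 214]]
blue T 7450.0 [293.3 173.8] [[233.89999389648438, 202.10000610351562], [241.6999969482422, 131.60000610351562], [357.0, 144.39999389648438], [349.1000061035156, 214.89999389648438]]
[[244, 133], [342, 146], [352, 157], [349, 212], [235, 202]]
```

View pics/z.png

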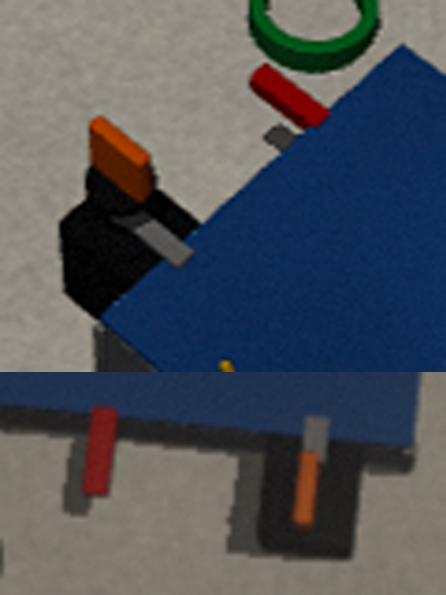

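```bash
cat >> h.py <<'E'
def quad(c,q):
    P=c[:,0].astype(float); L=[]
    for i in range(4):
        a,b=np.array(q[i],float),np.array(q[(i+1)%4],float); d=b-a; l=np.hypot(*d); d/=l
        t=(P-a)@d; e=abs((P-a)@np.array([-d[1],d[0]]))
        s=P[(t>.1*l)&(t<.9*l)&(e<4)]; v=cv2.fitLine(s.astype(np.float32),cv2.DIST_HUBER,0,.01,.01).ravel(); n=np.array([-v[1],v[0]]); L.append((n,n@v[2:]))
    return [np.linalg.solve(np.array([L[i-1][0],L[i][0]]),[L[i-1][1],L[i][1]]) for i in range(4)]
def bluem(C,box):
    b=C[0].astype(int); m=np.zeros(b.shape[:2],np.uint8); x0,y0,x1,y1=box
    m[y0:y1,x0:x1]=((b[...,0]>b[...,2]*1.6)&(b[...,0]>b[...,1]*1.3)&(b[...,0]>35))[y0:y1,x0:x1]*255; return m
E
python3 - <<'E'
from h import *
S=cam("scene");T=cam("top")
qs=quad(big(bluem(S,(280,130,460,290))),[(388,142),(445,185),(365,268),(307,214)])
qt=quad(big(bluem(T,(220,120,380,260))),[(234,205),(244,133),(359,145),(352,214)])
print(np.round(qs,1).tolist(),np.round(qt,1).tolist())
K=[]
for a,b in zip(qs,qt):
    p,e=tri(S,a,T,b); K.append(p); print(p.round(4),round(e,4))
K=np.array(K) # FL, BL, BR, FR
print('len',[round(np.linalg.norm(K[i]-K[(i+1)%4]),4) for i in range(4)])
# onz at .093
Z=np.array([onz(T,*b,.093) for b in qt]); Y=np.array([onz(S,*b,.093) for b in qs])
for W in(K,Z,Y):
    v=W[0]-W[3]+W[1]-W[2]; u=W[1]-W[0]+W[2]-W[3]; print('yaw',np.arctan2(-v[0],v[1]),np.arctan2(u[1],u[0]),'centre',W.mean(0))
# wing, tab
g=lambda C,col,b:cv2.minAreaRect(big(mask(C,col,b)))
P=lambda s,t,n:print(n,[x.round(4).tolist() if hasattr(x,'round') and np.ndim(x) else round(x,4) for x in tri(S,s,T,t)])
P((306.3,161.5),(320.8,235.5),'wing top near'); P((319.8,170.8),(323.5,216.0),'wing top far')
P((350,147.8),(264.8,227.3),'tab tip')
for z in(.155,.169): print('wingtop plane',onz(T,319.5,235.5,z),onz(T,324.8,216,z))
print('tab plane',onz(T,265.2,227.6,.093),onz(T,268,204.8,.093))
E
```

```text
[[387.5, 142.1999969482422], [445.8999938964844, 184.1999969482422], [366.29998779296875, 266.29998779296875], [306.3999938964844, 215.1999969482422]] [[233.5, 202.0], [244.1999969482422, 132.8000030517578], [355.8999938964844, 144.10000610351562], [349.5, 213.8000030517578]]
[0.5693 0.2556 0.09  ] 0.0008
[0.7355 0.2403 0.09  ] 0.0039
[ 0.7131 -0.0236  0.0831] 0.0005
[ 0.5462 -0.0113  0.0902] 0.0022
len [np.float64(0.1669), np.float64(0.265), np.float64(0.1675), np.float64(0.2679)]
yaw -0.08535987665827574 -0.082697918167186 centre [0.64103483 0.11526856 0.08829628]
yaw -0.08456295621289912 -0.08797739774513762 centre [0.6395914  0.11492071 0.093     ]
yaw -0.0864815717815342 -0.0841151348731806 centre [0.64227086 0.11324601 0.093     ]
wing top near [[0.49, 0.0537, 0.1654], np.float64(0.005)]
wing top far [[0.5303, 0.0487, 0.1743], np.float64(0.0049)]
tab tip [[0.5128, 0.1816, 0.0975], np.float64(0.0041)]
wingtop plane [0.48933897 0.05479877 0.155     ] [0.5314535  0.04444382 0.155     ]
wingtop plane [0.4878869  0.05439953 0.169     ] [0.52943928 0.04418279 0.169     ]
tab plane [0.51123494 0.17981747 0.093     ] [0.56361522 0.17562286 0.093     ]
```

Run:
```python
from h import *
S=cam("scene");T=cam("top")
c,s=np.cos(-.085),np.sin(-.085); R=np.array([[c,-s],[s,c]])
w=lambda x,y,z,k=(0,0):np.r_[R@[x,y]+[.641,.114],z]
for n,C in(('S',S),('T',T)):
  for ax in(-.117,-.122):
    print(n,ax,[proj(C,w(ax+dx,-.075+dy,.169)).round(1).tolist() for dx in(-.021,.021) for dy in(-.0055,.0055)], 'bot',proj(C,w(ax-.021,-.075,.127)).round(1),'tongue tip',proj(C,w(ax+.052,-.075,.097)).round(1))
print(w(-.117,-.075,0),w(-.115,.055,.089),w(.085,.055,.089))
# scene lit top face vs side: print value inside region
hsv=cv2.cvtColor(S[0],cv2.COLOR_BGR2HSV)
for v in range(158,184,2): print(v,[int(S[0][v,u,2]) if S[0][v,u,2]>1.5*S[0][v,u,0] else 0 for u in range(300,326)])
print()
for v in range(210,240,2): print(v,[int(T[0][v,u,2]) if T[0][v,u,2]>1.5*T[0][v,u,0] else 0 for u in range(314,330)])
```

```text
S -0.117 [[305.0, 164.9], [308.8, 161.8], [319.7, 176.7], [323.4, 173.5]] bot [307.4 174.5] tongue tip [331.9 201.8]
S -0.122 [[303.3, 163.6], [307.0, 160.4], [317.9, 175.3], [321.6, 172.1]] bot [305.7 173.1] tongue tip [330.2 200.4]
T -0.117 [[323.8, 231.4], [318.6, 230.9], [326.0, 211.8], [320.8, 211.2]] bot [321.7 233.3] tongue tip [325.4 202.9]
T -0.122 [[323.6, 233.8], [318.4, 233.2], [325.7, 214.1], [320.5, 213.6]] bot [321.4 235.6] tongue tip [325.2 205.1]
[0.51805508 0.0492038  0.        ] [0.53108456 0.17856467 0.089     ] [0.73036249 0.16158513 0.089     ]
158 [0, 0, 0, 0, 0, 0, 0, 0, 0, 0, 0, 0, 0, 0, 0, 0, 0, 0, 0, 0, 0, 0, 0, 0, 0, 0]
160 [0, 0, 0, 0, 0, 0, 0, 0, 0, 0, 0, 0, 0, 0, 0, 0, 0, 0, 0, 0, 0, 0, 0, 0, 0, 0]
162 [0, 0, 0, 0, 136, 157, 167, 157, 140, 0, 0, 0, 0, 0, 0, 0, 0, 0, 0, 0, 0, 0, 0, 0, 0, 0]
164 [0, 0, 0, 0, 109, 160, 167, 167, 162, 163, 154, 124, 0, 0, 0, 0, 0, 0, 0, 0, 0, 0, 0, 0, 0, 0]
166 [0, 0, 0, 0, 91, 78, 72, 114, 169, 165, 163, 164, 156, 139, 0, 0, 0, 0, 0, 0, 0, 0, 0, 0, 0, 0]
168 [0, 0, 0, 0, 90, 81, 85, 83, 83, 116, 159, 164, 166, 162, 160, 15
[... 930 characters left out ...]
 0, 0, 0, 0]
218 [0, 0, 0, 0, 0, 0, 71, 125, 139, 144, 139, 113, 0, 0, 0, 0]
220 [0, 0, 0, 0, 0, 0, 76, 124, 140, 141, 129, 77, 0, 0, 0, 0]
222 [0, 0, 0, 0, 0, 43, 90, 132, 141, 140, 125, 74, 0, 0, 0, 0]
224 [0, 0, 0, 0, 0, 62, 111, 137, 144, 143, 122, 62, 0, 0, 0, 0]
226 [0, 0, 0, 0, 0, 70, 121, 141, 144, 143, 117, 54, 0, 0, 0, 0]
228 [0, 0, 0, 0, 0, 73, 123, 141, 146, 135, 94, 0, 0, 0, 0, 0]
230 [0, 0, 0, 0, 0, 85, 131, 141, 144, 130, 86, 0, 0, 0, 0, 0]
232 [0, 0, 0, 0, 51, 101, 139, 143, 144, 125, 66, 0, 0, 0, 0, 0]
234 [0, 0, 0, 0, 61, 108, 135, 140, 141, 117, 58, 0, 0, 0, 0, 0]
236 [0, 0, 0, 0, 0, 46, 59, 60, 62, 61, 0, 0, 0, 0, 0, 0]
238 [0, 0, 0, 0, 0, 0, 0, 0, 0, 0, 0, 0, 0, 0, 0, 0]
```

```bash
cat >> h.py <<'E'
from scipy.spatial.transform import Rotation as Ro
def rel(pos,yaw=None):
    s=status.read_state(); R=Ro.from_rotvec(s["orientation"]).as_matrix(); p=s["tool_pos"]
    y=np.arctan2(R[1,0],R[0,0]); t=0 if yaw is None else -np.degrees((yaw-y+np.pi)%(2*np.pi)-np.pi)
    print('t',round(s["t"],2),'pos',np.round(p,4),'yaw',round(y,3),'tilt',R[:,2].round(3),'q',np.round(s["q"],3),'F',np.round(s["force"],1))
    print('shift',(R.T@(np.array(pos)-p)).round(4),'turn',round(t,1))
E
python3 - <<'E'
from h import *
S=cam("scene");T=cam("top")
print(tri(S,(312.4,167.7),T,(322.2,225.2)), onz(T,322.2,225.2,.169),onz(S,312.4,167.7,.169))
rel([.5125,.0497,.21],np.pi-.085)
E
```

```text
(array([0.51091694, 0.05020535, 0.16621723]), np.float64(0.002419979374575957)) [0.50976385 0.04922903 0.169     ] [0.51287322 0.04974636 0.169     ]
t 0.5 pos [ 0.1886 -0.5696  0.2356] yaw 0.32 tilt [-0.  0. -1.] q [-1.336  0.13   1.488 -0.     1.523 -0.085] F [-0.4  1.1  0.1]
shift [ 0.5021 -0.4861  0.0256] turn -156.8
```

servo_tool(plan="0.502 -0.486 0.026 -156.8;0.502 -0.486 0.026 -156.8;0.502 -0.486 0.026 -156.8;0.502 -0.486 0.026 -156.8;0.502 -0.486 0.026 -156.8;0.502 -0.486 0.026 -156.8;0.502 -0.486 0.026 -156.8;0.502 -0.486 0.026 -156.8;0.502 -0.486 0.026 -156.8;0.502 -0.486 0.026 -156.8;0.502 -0.486 0.026 -156.8;0.502 -0.486 0.026 -156.8", grip=-1, grip_force=40)

```text
t: 1.5
tool_pos: [0.4208, -0.1249, 0.2174]
orientation: [1.92, 2.485, 0.001]
force: [-0.1, 0.2, -0.1]
opening: 0.0929
gripper_force: 0.0
```

```bash
python3 -c "
from h import *
rel([.5118,.0497,.21],np.pi-.085)"
```

```text
t 1.5 pos [ 0.4208 -0.1249  0.2174] yaw 1.826 tilt [ 0.001 -0.001 -1.   ] q [-0.405 -0.314  1.938  0.     1.516 -0.66 ] F [-0.1  0.2 -0.1]
shift [0.146  0.1321 0.0074] turn -70.5
```

servo_tool(plan="0.146 0.132 0.007 -70.5;0.146 0.132 0.007 -70.5;0.146 0.132 0.007 -70.5;0.146 0.132 0.007 -70.5;0.146 0.132 0.007 -70.5;0.146 0.132 0.007 -70.5;0.146 0.132 0.007 -70.5;0.146 0.132 0.007 -70.5;0.146 0.132 0.007 -70.5;0.146 0.132 0.007 -70.5;0.146 0.132 0.007 -70.5;0.146 0.132 0.007 -70.5")

```text
t: 2.5
tool_pos: [0.5121, 0.0472, 0.2101]
orientation: [0.149, 3.138, 0.0]
force: [-0.0, -0.0, 0.6]
opening: 0.0927
gripper_force: 0.0
```

```bash
python3 -c "
from h import *
rel([.5118,.0497,.154],np.pi-.085)
C=cam('top');D=cam('scene')
cv2.imwrite('pics/a.png',np.vstack([cv2.resize(C[0][160:300,240:400],None,fx=2,fy=2),cv2.resize(D[0][100:240,260:420],None,fx=2,fy=2)]))"
```

```text
t 2.5 pos [0.5121 0.0472 0.2101] yaw 3.047 tilt [ 0.  0. -1.] q [-0.008 -0.09   1.758  0.     1.473 -1.484] F [-0.  -0.   0.6]
shift [0.0006 0.0024 0.0561] turn -0.6
```

View pics/a.png

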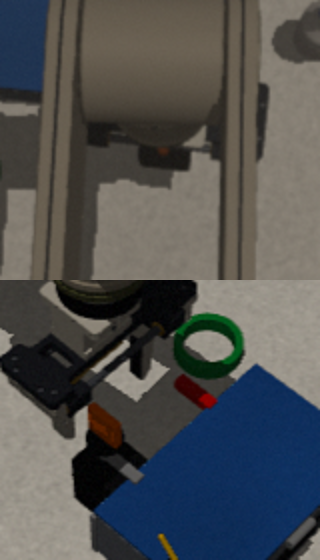

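The picture shows the open fingers straddling the orange wing (crop at about (165,150) top and (105,420) scene), well clear of lid and tab, so I descend.

servo_tool(plan="0 0.001 0.028 -0.3;0 0.001 0.055 -0.3;0 0.001 0.055 -0.3;0 0.001 0.055 -0.3;0 0.001 0.055 -0.3")

```text
t: 3.02
tool_pos: [0.5127, 0.0482, 0.1563]
orientation: [0.137, 3.138, 0.0]
force: [-0.4, 0.8, -0.1]
opening: 0.093
gripper_force: 0.0
```

servo_tool(plan="0 0 0 0;0 0 0 0;0 0 0 0;0 0 0 0;0 0 0 0;0 0 0 0;0 0 0 0;0 0 0 0", grip=1, grip_force=40)

```text
t: 3.68
tool_pos: [0.5122, 0.0482, 0.155]
orientation: [-0.135, -3.139, 0.0]
force: [-0.4, 0.4, -0.2]
opening: 0.0444
gripper_force: 0.0
```

```bash
python3 -c "
from h import *
rel([.5118,.0497,.154],np.pi-.085)
s=status.read_state();print(s['opening'],s['gripper_force'],s['wrist_torque'])"
```

```text
t 3.68 pos [0.5122 0.0482 0.155 ] yaw 3.055 tilt [-0. -0. -1.] q [-0.006 -0.049  1.821 -0.     1.369 -1.491] F [-0.4  0.4 -0.2]
shift [0.0005 0.0015 0.001 ] turn -0.1
0.04435694459083901 0.0 [ 0.08281623 -0.13409172 -0.00496928]
```

servo_tool(plan="0 0 0 0;0 0 0 0;0 0 0 0;0 0 0 0;0 0 0 0;0 0 0 0;0 0 0 0;0 0 0 0")

```text
t: 4.35
tool_pos: [0.5122, 0.0488, 0.155]
orientation: [0.135, 3.139, 0.001]
force: [1.4, 5.2, -0.9]
opening: 0.0109
gripper_force: 40.0
```

servo_tool(plan="0 0.001 0 6;0 0.001 0 12;0 0.001 0 18;0 0.001 0 24;0 0.001 0 30;0 0.001 0 36;0 0.001 0 42;0 0.001 0 48;0 0.001 0 54;0 0.001 0 54")

```text
t: 5.18
tool_pos: [0.5121, 0.0486, 0.155]
orientation: [1.552, 2.731, -0.002]
force: [-2.8, -1.8, 1.8]
opening: 0.0108
gripper_force: 40.0
```

```bash
python3 -c "
from h import *
rel([.5118,.0497,.154],np.pi-.085)
s=status.read_state();print(s['opening'],s['gripper_force'],s['wrist_torque'])"
```

```text
t 5.18 pos [0.5121 0.0486 0.155 ] yaw 2.108 tilt [-0.001 -0.001 -1.   ] q [-4.000e-03 -4.800e-02  1.821e+00 -1.000e-03  1.370e+00 -5.410e-01] F [-2.8 -1.8  1.8]
shift [0.0011 0.0003 0.001 ] turn -54.4
0.010752449968916658 40.00469148159027 [-0.28557324  0.18746878  0.05926027]
```

servo_tool(plan="0 0 0 5;0 0 0 10;0 0 0 13;0 0 0 15;0 0 0 17;0 0 0 18;0 0 0 18;0 0 0 18")

```text
t: 5.85
tool_pos: [0.512, 0.0486, 0.155]
orientation: [1.951, 2.462, -0.002]
force: [-2.9, -5.3, 1.9]
opening: 0.0108
gripper_force: 40.5
```

```bash
python3 -c "
from h import *
rel([.5118,.0497,.154],np.pi-.085)
s=status.read_state();print(s['opening'],s['gripper_force'],s['wrist_torque'])
C=cam('top');D=cam('scene')
cv2.imwrite('pics/b.png',np.vstack([cv2.resize(C[0][160:300,240:400],None,fx=2,fy=2),cv2.resize(D[0][100:240,260:420],None,fx=2,fy=2)]))"
```

```text
t 5.85 pos [0.512  0.0486 0.155 ] yaw 1.802 tilt [-0.001 -0.001 -1.   ] q [-4.000e-03 -4.800e-02  1.821e+00 -1.000e-03  1.370e+00 -2.350e-01] F [-2.9 -5.3  1.9]
shift [0.0011 0.0001 0.001 ] turn -71.9
0.010754006338608721 40.46019494533539 [-0.74354784  0.64889308  0.54095387]
```

View pics/b.png

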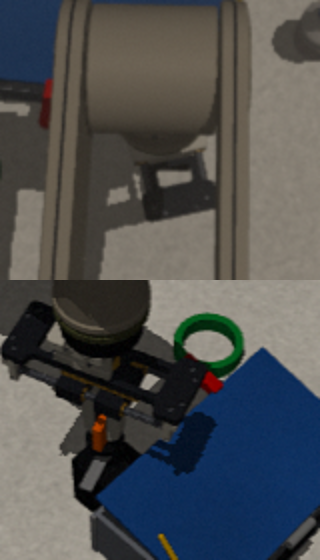

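Torque about the spindle rose from 0.06 to 0.54 N m, which means the stop was reached. The lid front edge and red tab (crop (45,100) top, (212,382) scene) have popped up. Releasing with a small opening, then rising.

servo_tool(plan="0 0 0 0;0 0 0 0;0 0 0 0;0 0 0 0;0 0 -0.03 0;0 0 -0.06 0;0 0 -0.08 0;0 0 -0.08 0", grip=0.36)

```text
t: 6.62
tool_pos: [0.5151, 0.0499, 0.2408]
orientation: [1.949, 2.456, 0.01]
force: [1.1, -0.4, 1.0]
opening: 0.0299
gripper_force: 0.0
```

servo_tool(plan="0 0 0 -7;0 0 0 -14;0 0 0 -21;0 0 0 -28;0 0 0 -35;0 0 0 -42;0 0 0 -49;0 0 0 -56;0 0 0 -63;0 0 0 -70;0 0 0 -72", grip=-0.2)

```text
t: 7.53
tool_pos: [0.5122, 0.0498, 0.2343]
orientation: [-0.122, -3.139, -0.002]
force: [0.5, 0.1, 0.0]
opening: 0.0557
gripper_force: 0.0
```

```bash
python3 -c "
from h import *
rel([.5118,.0497,.154],np.pi-.085)
C=cam('top');D=cam('scene')
cv2.imwrite('pics/c.png',np.vstack([cv2.resize(C[0][160:300,200:400],None,fx=2,fy=2),cv2.resize(D[0][100:240,260:460],None,fx=2,fy=2)]))"
```

```text
t 7.53 pos [0.5122 0.0498 0.2343] yaw 3.064 tilt [-0.     0.001 -1.   ] q [-3.000e-03 -1.010e-01  1.724e+00  1.000e-03  1.519e+00 -1.496e+00] F [0.5 0.1 0. ]
shift [ 0.0004 -0.0002  0.0803] turn 0.4
```

View pics/c.png

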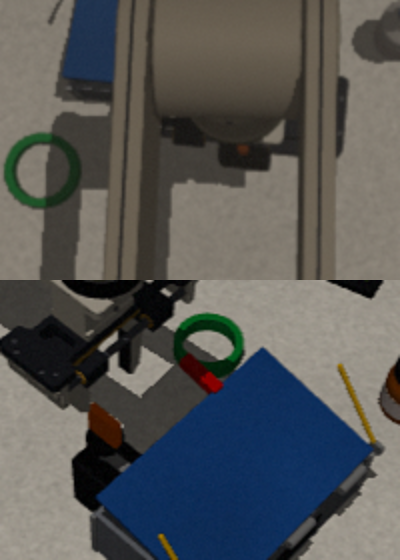

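The wing (crop (105,425)) has returned along the box axis, and the lid stays ajar with the tab at (202,373). Next I measure the tab's angle in its swing plane.

```bash
cat >> h.py <<'E'
H=np.array([.7304,.1616,.089]); ex=np.array([np.cos(-.085),np.sin(-.085),0]); ey=np.array([-ex[1],ex[0],0])
def swing(C,u,v,off=0):
    o,d=ray(C,u,v); n=ey; p=o+d*(((H+off*ey-o)@n)/(d@n)); r=p-H
    return p,np.hypot(r@ex,r[2]),np.arctan2(r[2],-(r@ex))
def tabat(th,r=.2): return H-ex*r*np.cos(th)+np.array([0,0,r*np.sin(th)])
E
python3 - <<'E'
from h import *
S=cam('scene')
c=big(mask(S,'red',(330,130,400,180))); print(c[:,0].tolist()); r=cv2.minAreaRect(c); print(r)
M=cv2.moments(c); print(swing(S,M['m10']/M['m00'],M['m01']/M['m00']))
for th in(.1,.15,.2,.25,.3): print(th,proj(S,tabat(th,.22)).round(1),proj(S,tabat(th,.17)).round(1),proj(S,tabat(th,.195)).round(1), tabat(th).round(4))
c=big(bluem(S,(280,130,460,290)));print(cv2.approxPolyDP(cv2.convexHull(c),5,True)[:,0].tolist())
f=lambda y,th:proj(S,H+(y-.055)*ey-ex*.17*np.cos(th)+[0,0,.17*np.sin(th)+.004])
for th in(.1,.15,.2,.25,.3): print(th,f(.135,th).round(1),f(-.135,th).round(1))
E
```

```text
[[363, 146], [362, 147], [362, 148], [361, 149], [360, 149], [360, 152], [363, 155], [368, 155], [370, 153], [370, 151], [365, 146]]
((364.7500305175781, 151.25), (9.899494171142578, 7.77817440032959), 45.0)
(array([0.55819034, 0.17627318, 0.13095361]), np.float64(0.17785267205423355), np.float64(0.23813395563089615))
0.1 [348.9 144.8] [365.2 158.5] [357.  151.6] [0.5321 0.1785 0.109 ]
0.15 [349.6 142.2] [365.9 156.5] [357.7 149.3] [0.5334 0.1784 0.1189]
0.2 [350.5 139.7] [366.7 154.7] [358.6 147.2] [0.5351 0.1782 0.1287]
0.25 [351.6 137.4] [367.7 153. ] [359.6 145.2] [0.5373 0.1781 0.1385]
0.3 [352.8 135.2] [368.8 151.4] [360.8 143.3] [0.54   0.1778 0.1481]
[[391, 134], [446, 184], [367, 266], [308, 207]]
0.1 [388.2 136.8] [305.8 211.1]
0.15 [389.  134.8] [306.1 209.5]
0.2 [390.  132.9] [306.5 207.9]
0.25 [391.1 131.1] [307.1 206.5]
0.3 [392.3 129.4] [307.8 205.2]
```

```bash
python3 -c "
from h import *
rel(tabat(.2)+[0,0,.06],np.pi-.085)"
```

```text
t 7.68 pos [0.5122 0.0496 0.2345] yaw 3.054 tilt [-0.     0.001 -1.   ] q [-4.000e-03 -1.010e-01  1.724e+00  1.000e-03  1.519e+00 -1.487e+00] F [-0.1 -0.3 -0.2]
shift [-0.0116  0.1301  0.0458] turn -0.1
```

servo_tool(plan="-0.003 0.033 0 0;-0.006 0.065 0 0;-0.009 0.1 0 0;-0.012 0.13 0.02 0;-0.012 0.13 0.046 0;-0.012 0.13 0.046 0;-0.012 0.13 0.046 0;-0.012 0.13 0.046 0")

```text
t: 8.35
tool_pos: [0.5356, 0.1772, 0.1898]
orientation: [0.137, 3.138, -0.0]
force: [0.2, -0.2, -0.1]
opening: 0.0556
gripper_force: 0.0
```

```bash
python3 -c "
from h import *
rel(tabat(.2)+[0,0,-.002],np.pi-.085)
C=cam('top');D=cam('scene')
cv2.imwrite('pics/d.png',np.vstack([cv2.resize(C[0][160:260,200:360],None,fx=2.5,fy=2.5),cv2.resize(D[0][90:210,300:460],None,fx=2.5,fy=2.5)]))"
```

```text
t 8.35 pos [0.5356 0.1772 0.1898] yaw 3.054 tilt [ 0. -0. -1.] q [ 0.229  0.059  1.648 -0.     1.434 -1.255] F [ 0.2 -0.2 -0.1]
shift [0.0006 0.001  0.0631] turn -0.1
```

View pics/d.png

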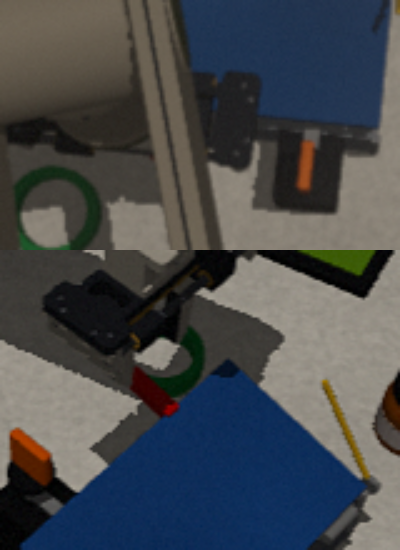

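The fingers bracket the red tab (scene crop (155,390)), with the wing at rest at (30,455). I descend.

servo_tool(plan="0 0.001 0.015 0;0 0.001 0.03 0;0 0.001 0.04 0;0 0.001 0.05 0;0 0.001 0.057 0;0 0.001 0.063 0;0 0.001 0.063 0")

```text
t: 9.03
tool_pos: [0.5349, 0.1784, 0.1248]
orientation: [-0.136, -3.137, 0.001]
force: [-0.2, -0.8, 0.2]
opening: 0.0557
gripper_force: 0.0
```

servo_tool(plan="0 0 0 0;0 0 0 0;0 0 0 0;0 0 0 0;0 0 0 0;0 0 0 0;0 0 0 0;0 0 0 0;0 0 0 0", grip=1, grip_force=25)

```text
t: 9.78
tool_pos: [0.5355, 0.1775, 0.1259]
orientation: [-0.136, -3.138, 0.003]
force: [0.2, -4.9, 0.4]
opening: 0.0161
gripper_force: 25.0
```

```bash
python3 -c "
from h import *
rel(tabat(.2)+[0,0,-.002],np.pi-.085)
C=cam('top');D=cam('scene')
cv2.imwrite('pics/e.png',np.vstack([cv2.resize(C[0][160:260,200:360],None,fx=2.5,fy=2.5),cv2.resize(D[0][90:210,300:460],None,fx=2.5,fy=2.5)]))"
```

```text
t 9.78 pos [0.5355 0.1775 0.1259] yaw 3.055 tilt [-0.    -0.002 -1.   ] q [ 0.23   0.114  1.711 -0.002  1.318 -1.253] F [ 0.2 -4.9  0.4]
shift [ 0.0004  0.0007 -0.0009] turn -0.1
```

servo_tool(plan="-0.002 -0.001 -0.010 0;-0.005 -0.001 -0.019 0;-0.008 -0.001 -0.029 0;-0.012 -0.001 -0.038 0;-0.016 -0.001 -0.047 0;-0.0205 -0.001 -0.056 0;-0.0255 -0.001 -0.065 0;-0.031 -0.001 -0.073 0;-0.037 -0.001 -0.081 0;-0.043 -0.001 -0.089 0;-0.043 -0.001 -0.089 0;-0.043 -0.001 -0.089 0")

```text
t: 10.88
tool_pos: [0.5786, 0.1737, 0.2155]
orientation: [-0.136, -3.139, 0.001]
force: [-1.2, -4.3, -1.3]
opening: 0.0159
gripper_force: 25.0
```

```bash
cat >> h.py <<'E'
def lidang(S):
    c=big(bluem(S,(280,60,460,290))); q=cv2.approxPolyDP(cv2.convexHull(c),5,True)[:,0]; return c,q
E
python3 -c "
from h import *
rel(tabat(.873)+[0,0,-.002],np.pi-.085)
s=status.read_state(); r=s['tool_pos']+np.array([0,0,.002])-H; print('r',np.hypot(r@ex,r[2]),'th',np.arctan2(r[2],-(r@ex)),s['opening'],s['gripper_force'])
D=cam('scene'); print(lidang(D)[1].tolist())
f=lambda y,th:proj(D,H+(y-.055)*ey-ex*.17*np.cos(th)+[0,0,.17*np.sin(th)]+.004*(ex*np.sin(th)+[0,0,np.cos(th)]))
for th in(.6,.65,.7,.75,.8,.873): print(th,f(.135,th).round(1),f(-.135,th).round(1))
cv2.imwrite('pics/f.png',D[0])"
```

```text
t 10.88 pos [0.5786 0.1737 0.2155] yaw 3.055 tilt [-0. -0. -1.] q [ 0.207  0.151  1.502 -0.     1.488 -1.277] F [-1.2 -4.3 -1.3]
shift [-0.0238  0.0009 -0.0248] turn -0.1
r 0.19924419043814073 th 0.7009387702384339 0.015949509103307453 24.99996542930603
[[414, 131], [446, 185], [367, 266], [320, 201], [393, 135]]
0.6 [403.8 122.4] [316.3 201.3]
0.65 [406.2 121.6] [318.2 201.1]
0.7 [408.7 121.1] [320.2 201.1]
0.75 [411.3 120.7] [322.5 201.3]
0.8 [414.  120.4] [324.8 201.6]
0.873 [418.3 120.3] [328.5 202.5]
```

View pics/f.png

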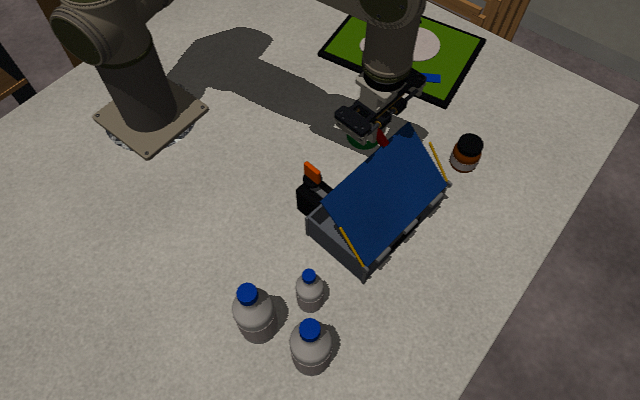

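The lid's front right corner is at (320,201), matching about 0.70 rad, and the tab is held. Continuing to 50°.

servo_tool(plan="-0.0033 0 -0.0038 0;-0.0066 0 -0.0075 0;-0.010 0 -0.011 0;-0.0136 0 -0.0146 0;-0.0165 0 -0.0173 0;-0.0195 0 -0.020 0;-0.022 0 -0.0225 0;-0.024 0 -0.0246 0;-0.024 0 -0.0246 0;-0.024 0 -0.0246 0;-0.024 0 -0.0246 0;-0.024 0 -0.0246 0")

```text
t: 11.93
tool_pos: [0.6024, 0.1716, 0.2393]
orientation: [-0.136, -3.138, 0.001]
force: [1.3, -6.3, -8.3]
opening: 0.0159
gripper_force: 25.0
```

```bash
python3 -c "
from h import *
rel(tabat(.873)+[0,0,-.002],np.pi-.085)
s=status.read_state(); r=s['tool_pos']+np.array([0,0,.002])-H; print('r',np.hypot(r@ex,r[2]),'th',np.arctan2(r[2],-(r@ex)),s['opening'],s['gripper_force'])
D=cam('scene'); c,q=lidang(D); print(q.tolist())
f=lambda y,th:proj(D,H+(y-.055)*ey-ex*.17*np.cos(th)+[0,0,.17*np.sin(th)]+.004*(ex*np.sin(th)+[0,0,np.cos(th)]))
for th in(.8,.85,.873,.9,.95): print(th,f(.135,th).round(1),f(-.135,th).round(1))
a=cv2.resize(D[0][90:290,290:480],None,fx=3,fy=3,interpolation=2); cv2.imwrite('pics/g.png',a)
Y=mask(D,'yellow',(320,130,460,280))
for cc in cv2.findContours(Y,0,2)[0]:
  if len(cc)>8: print('rod',cv2.minAreaRect(cc),cv2.boundingRect(cc))
"
```

```text
t 11.93 pos [0.6024 0.1716 0.2393] yaw 3.055 tilt [-0. -0. -1.] q [ 0.196  0.2    1.404 -0.     1.538 -1.288] F [ 1.3 -6.3 -8.3]
shift [ 0.0002  0.0009 -0.001 ] turn -0.1
r 0.19916588148482736 th 0.8705518454111185 0.015924567993921543 24.99918133020401
[[414, 127], [447, 185], [367, 266], [327, 202]]
0.8 [414.  120.4] [324.8 201.6]
0.85 [416.9 120.3] [327.3 202.2]
0.873 [418.3 120.3] [328.5 202.5]
0.9 [419.9 120.4] [330.  202.9]
0.95 [423.1 120.7] [332.8 203.8]
rod ((351.29412841796875, 246.3235626220703), (45.790122985839844, 2.572477340698242), 59.03623962402344) (339, 227, 26, 40)
rod ((437.98486328125, 160.77488708496094), (42.46745300292969, 2.2999155521392822), 65.0952377319336) (428, 142, 20, 39)
```

View pics/g.png

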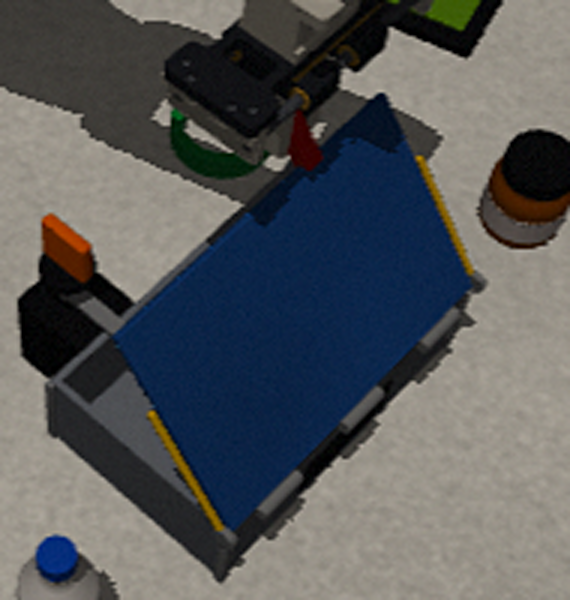

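The lid edges lie nearly parallel with both yellow rods (crop (185,470) and (445,215)). A finer check by fitted edge angles follows.

```bash
cat > chk.py <<'E'
from h import *
s=status.read_state(); r=s['tool_pos']+np.array([0,0,.002])-H; print('t',s['t'],'r',np.hypot(r@ex,r[2]),'th',np.arctan2(r[2],-(r@ex)),'F',np.round(s['force'],1))
D=cam('scene'); c,_=lidang(D); P=c[:,0].astype(float)
def edge(a,b):
    a,b=np.array(a,float),np.array(b,float); d=b-a; l=np.hypot(*d); d/=l; t=(P-a)@d; e=abs((P-a)@[-d[1],d[0]])
    s=P[(t>.12*l)&(t<.88*l)&(e<3.5)]; v=cv2.fitLine(s.astype(np.float32),cv2.DIST_HUBER,0,.01,.01).ravel(); return np.degrees(np.arctan2(v[1],v[0]))%180,len(s)
print('right',edge((327.5,202.5),(367,266)),'left',edge((417,124),(447,185)))
Y=mask(D,'yellow',(320,130,460,280))
for cc in cv2.findContours(Y,0,1)[0]:
  if len(cc)>8: v=cv2.fitLine(cc,cv2.DIST_HUBER,0,.01,.01).ravel(); print('rod',np.degrees(np.arctan2(v[1],v[0]))%180,v[2:])
g=lambda y,th,r,h=.004:proj(D,H+(y-.055)*ey-ex*r*np.cos(th)+[0,0,r*np.sin(th)]+h*(ex*np.sin(th)+[0,0,np.cos(th)]))
A=lambda y,th,a,b,h=.004:round(float(np.degrees(np.arctan2(*(g(y,th,a,h)-g(y,th,b,h))[::-1]))%180),2)
for th in(.82,.85,.873,.9): print(th,'lid R',A(-.135,th,.02,.15),'L',A(.135,th,.02,.15),'rodR',A(-.142,th,.02,.1,0),'rodL',A(.142,th,.02,.1,0))
E
python3 chk.py
```

```text
t 11.9833 r 0.19914418240832782 th 0.8705828114202652 F [ 0.7 -4.8 -8.2]
right (np.float32(58.515923), 38) left (np.float32(64.98977), 49)
rod 59.517536 [348.8 241.8]
rod 65.34373 [436.1 156.9]
0.82 lid R 57.73 L 63.67 rodR 57.52 rodL 63.75
0.85 lid R 58.56 L 64.94 rodR 58.33 rodL 65.02
0.873 lid R 59.22 L 65.94 rodR 58.97 rodL 66.02
0.9 lid R 60.02 L 67.14 rodR 59.75 rodL 67.22
```

servo_tool(plan="-0.001 -0.0005 -0.001 0;-0.002 -0.001 -0.0017 0;-0.002 -0.001 -0.0017 0;-0.002 -0.001 -0.0017 0;-0.002 -0.001 -0.0017 0;-0.002 -0.001 -0.0017 0;-0.002 -0.001 -0.0017 0;-0.002 -0.001 -0.0017 0", grip_force=30)

```text
t: 12.7
tool_pos: [0.6042, 0.1713, 0.2409]
orientation: [0.135, 3.139, 0.001]
force: [5.1, 2.3, -14.3]
opening: 0.0155
gripper_force: 30.0
```

```bash
python3 chk.py
```

```text
t 12.7 r 0.1993142671329045 th 0.8824746027451564 F [  5.1   2.3 -14.3]
right (np.float32(59.251976), 38) left (np.float32(65.89784), 42)
rod 59.517536 [348.8 241.8]
rod 65.81977 [438.2394  161.25092]
0.82 lid R 57.73 L 63.67 rodR 57.52 rodL 63.75
0.85 lid R 58.56 L 64.94 rodR 58.33 rodL 65.02
0.873 lid R 59.22 L 65.94 rodR 58.97 rodL 66.02
0.9 lid R 60.02 L 67.14 rodR 59.75 rodL 67.22
```

servo_tool(plan="-0.0003 0 0.0004 0;-0.0005 0 0.0006 0;-0.0005 0 0.0006 0;-0.0005 0 0.0006 0;-0.0005 0 0.0006 0;-0.0005 0 0.0006 0;-0.0005 0 0.0006 0;-0.0005 0 0.0006 0;-0.0005 0 0.0006 0;-0.0005 0 0.0006 0;-0.0005 0 0.0006 0;-0.0005 0 0.0006 0")

```text
t: 13.75
tool_pos: [0.6045, 0.1712, 0.2411]
orientation: [-0.135, -3.139, -0.001]
force: [-0.6, 5.1, -7.9]
opening: 0.0159
gripper_force: 30.0
```

```bash
python3 chk.py
```

```text
t 13.75 r 0.19921714857461656 th 0.884044771247908 F [-0.6  5.1 -7.9]
right (np.float32(59.134148), 38) left (np.float32(65.47581), 45)
rod 59.517536 [348.8 241.8]
rod 65.81336 [438.13437 161.01216]
0.82 lid R 57.73 L 63.67 rodR 57.52 rodL 63.75
0.85 lid R 58.56 L 64.94 rodR 58.33 rodL 65.02
0.873 lid R 59.22 L 65.94 rodR 58.97 rodL 66.02
0.9 lid R 60.02 L 67.14 rodR 59.75 rodL 67.22
```

```bash
python3 -c "
from h import *
print(robot.close_job())"
```

```text
the job is handed in; nothing more can be done
None
```

The job is handed in: I turned the knob to its stop and released it, and it sprang back. The lid is held by its red tab at about 50° (0.87 rad by camera, 0.88 by arm position), close to in line with the yellow rods, and the arm never went near the bottle, jar or tape.

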